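# Unclip the dried print scrapers and rack them

## Robot

A 6-joint arm with a two-finger parallel gripper is mounted at the origin on the work surface. World frame = base frame: x ahead of the robot, y to its left, z up, the work surface at z = 0. Lengths are in m, angles in rad, forces in N, time in s.
With the tool pointing down it reaches from about 0.425 to 0.95 m from the base axis. Payload 3.5 kg.
Tool frame: the origin (TCP) lies at the very end of the fingers, on their centre line; the grasp point (between the pads) lies 19 mm behind it; z points along the fingers, y is the line along which they close (so a half turn about z gives the same grasp; the last joint's range is limited). The gripper opens to 85 mm and grips with 20 to 120 N. Pads are 22 mm wide; open, the fingers measure 114 mm over their backs; the gripper's body (76 mm by 85 mm) begins 54 mm behind the grasp point. The pads swing forward as they close: fully open they stand 13 mm farther back than shut.
Start: joints at [1.197, 0.286, 1.577, -0, 1.279, -0.15], TCP at [0.15, 0.658, 0.231] pointing down, gripper open.
Joint ranges: [-2.77, 2.77], [-0.9, 2.22], [0.21, 2.48], [-1.53, 4.67], [0.24, 2.81], [-2.84, 2.84]. Speed limits (rad/s): [2.79, 2.79, 3.14, 3.14, 3.14, 3.14].

## Interface

Orientations are given as a unit quaternion [x, y, z, w].
In Python, from plant import ctrl gives the robot as it stands.
- The arm moves only by the tool carry_out, never from a script. Its argument "deltas" is one flat list of numbers, 6 for each row, row after row: the shift along the tool's x, y, z in m, then the turn, a rotation vector about the tool's x, y, z in rad. A call has 1 to 5 rows; each row is the pose to reach, as a shift and turn from the pose commanded when the call began, along the tool's axes at that moment; what a row does not reach only later rows make up. A row lasts 1/8 s, in which the tool goes at most 62.5 mm and 10.7 degrees, less where a joint would pass 70% of its speed; a pose out of reach is approached as far as the arm can. A call with a gripper value outside its range is refused whole. "grip" is the opening in per cent of the stroke, from 0 (shut) to 100 (fully open), set as the call begins (left out, the last holds). The fingers move at their own pace and stop on an object; "grip_force" is the grip in N (left out, the last holds). Time passes only in rows, so rows that repeat a pose let the fingers close. It gives the time, the measured TCP pose, the force, the opening and the grip force at its end, in the units of the state.
- ctrl.get_state(): the state, without advancing time (a new reading comes with each control period).
- ctrl.read_camera(name): name is "side" or "top"; returns (picture, depth): 400x640x3 uint8, red, green, blue; 400x640 float32, m along the optical axis (not along the pixel's ray), 0 where there is no reading.
- ctrl.camera_model(name): a dict with "intrinsics" (3x3 intrinsics, pixels), "k1" (the pictures are not rectified: a ray, as slopes to the right and down, at radius r is drawn at 1 + k1 r^2 times it, then the intrinsics apply), "extrinsics" (4x4, takes a point from world to camera coordinates). Camera axes: x right, y down, z forward; pixel columns grow to the right and rows downward; lengths in m; the calibration is good to about 2 mm. A picture is of the moment at which its call begins. camera_model takes no time and is no camera call.
- ctrl.sign_off(): hands the job in; it is judged then, once.
Trained networks look in the newest picture that a camera, given by its name, has taken for a name from the list of things; names that differ only in an ending like _2 or _b are one class to them, and where a whole thing is asked for, a point or a joint stands for the part that bears it (a point fixed in the world has none). Each returns a list of dicts, best first, with "score" (0 to 1); they miss things now and then, are a little off and sometimes report something else, mostly with a low value. They report only what shows in the picture. A call takes as long as a camera call. They do not tell look-alikes from the thing itself.
- ctrl.find_in(camera, query): "uv" ([column, row] in pixels, amid what is visible of it).
The state is a dict: "time": time; "qpos": joint angles; "dq": joint speeds; "joint_efforts": joint torques, N m; "eef_pos": TCP position; "tcp_rot": TCP orientation; "contact_force": force on the tool from outside, world axes, zero at the start; "wrist_torque": the same for the moment, N m; "opening": opening from 0.0 (shut) to 1.0 (fully open); "finger_force": force on a finger pad.
Only numpy, scipy, OpenCV 4.12 (cv2) and the standard library are available. Lean on these libraries where they do the work, as an engineer would, in place of code of your own. Each camera call takes 0.05 s, during which the arm holds its last target. There are 200 camera calls.

## Task

The wide and the narrow print scraper have dried in the sloping drying stand. Pull each one straight out of its sheath, against the click of its roller catch, and lower it blade first into the slot of its own width in the tool rack, fully home and standing upright on its own; do not drop it in. Leave the depth gauge, the glass vials and the shoulder stem standing where they are.

Things in the scene. Friction and masses are not known exactly. Their poses are not given: they have to be found in the camera images.
- wide_scraper: wide print scraper, about 160 g, 190 mm long: steel blade 50 mm wide, 3 mm thick, 85 mm long, then a black handle 26 mm wide, 18 mm thick. Origin: middle of the blade's cutting edge; z runs up the blade and handle (handle z = 85 to 190 mm), y across the width, x through the thickness. Starts clicked in its sheath, leaning 30 deg; pull it out along its own z.
- narrow_scraper: narrow print scraper, about 120 g, 190 mm long: steel blade 28 mm wide, 3 mm thick, 85 mm long, then a black handle 22 mm wide, 18 mm thick. Origin: middle of the blade's cutting edge; z runs up the blade and handle (handle z = 85 to 190 mm), y across the width, x through the thickness. Starts clicked in its sheath, leaning 30 deg; pull it out along its own z.
- stand: fixed drying stand of grey sheet steel, 200 mm wide (y), x from -65 to +85 mm, 100 mm high; origin on the work surface. Its panel carries two aluminium blade sheaths (wide at y = +45 mm, narrow at y = -45 mm), sloping so that the scrapers lean 30 deg from vertical, handle ends towards the stand's -x (robot's side), leaning in its x-z plane
- sheath_wide (a point): where the middle of the wide scraper's edge rests in its sheath, which covers the lowest 72 mm of the blade with 1 to 2 mm of play. A sprung roller catch sits in a hole of the blade: about 13 N along the blade frees it within the first 8 mm, then about 6 N of friction; clear after 85 mm
- sheath_narrow (a point): the same point for the narrow scraper; its sheath and catch work alike
- rack: fixed tool rack: steel tray 100 mm (x) by 200 mm (y), 6 mm thick, origin middle of its underside. On it stand three grey slotted blocks side by side along y, 60 mm apart, their order changing; all have the rack's yaw, and its -x side faces the robot
- slot_wide: fixed grey block with the wide slot, 80 (x) by 56 (y) by 75 mm high; origin middle of its underside, 6 mm above the work surface. Slot in its middle, open at the top, 3 mm chamfer, 55 mm long along the block's x, 7 mm across (y), 65 mm deep: floor 10 mm above the origin. Fully home, a scraper's edge is on that floor and its handle's end 206 mm above the work surface
- slot_narrow: block like slot_wide, but its slot is 33 mm long along x, 7 mm across, 65 mm deep
- slot_gauge: block like slot_wide, but its slot is 25 mm long along x; it holds the depth gauge
- depth_gauge: brushed aluminium depth gauge standing in the third block: rule 20 x 4 x 150 mm with a cross-head 75 mm long (along the slot) and 12 mm thick, 102 to 118 mm up the rule; top 166 mm above the work surface. Origin: foot of the rule. Leave it
- shoulder_stem: cream resin shoulder stem standing on its broad end between stand and rack: 42 mm across at the foot, tapering to a tip 128 mm up; origin middle of its foot. Leave it
- vial1: glass sample vial with white cap, 28 mm across, 70 mm high, standing on the robot's side of the rack; origin middle of its foot. Leave it
- vial2: a second such vial, standing on the robot's side of the stand, below the scraper handles. Leave it
Things that resemble listed ones, but are neither listed nor needed, are in the scene too. What is shaped like the narrow_scraper but purple, red or turquoise is not meant.

How it is judged:
On the way, in this order (a step that is already met when the one before it is completed fails the run):
1. one of the scrapers is pulled clear of its sheath ((distance between wide_scraper and sheath_wide above 0.085 m or distance between narrow_scraper and sheath_narrow above 0.085 m)), for 0.1 s.
2. one of the scrapers stands fully home in its own slot (((horizontal distance between wide_scraper and slot_wide below 0.009 m and z of wide_scraper in the frame of slot_wide between 0.004 and 0.016 m and angle between wide_scraper's own z axis and vertical below 0.15 rad and linear speed of wide_scraper below 0.05 m/s) or (horizontal distance between narrow_scraper and slot_narrow below 0.009 m and z of narrow_scraper in the frame of slot_narrow between 0.004 and 0.016 m and angle between narrow_scraper's own z axis and vertical below 0.15 rad and linear speed of narrow_scraper below 0.05 m/s))), for 0.2 s.
At the end, for the whole second after the job is handed in: Each scraper stands at rest in the slot of its own width: the middle of its edge within 9 mm of the block's middle and within 6 mm of the slot's floor, leaning less than 0.15 rad from upright, slower than 0.05 m/s (horizontal distance between wide_scraper and slot_wide below 0.009 m and z of wide_scraper in the frame of slot_wide between 0.004 and 0.016 m and angle between each of wide_scraper, narrow_scraper's own z axis and vertical below 0.15 rad and linear speed of each of wide_scraper, narrow_scraper below 0.05 m/s and horizontal distance between narrow_scraper and slot_narrow below 0.009 m and z of narrow_scraper in the frame of slot_narrow between 0.004 and 0.016 m); the robot touches nothing.
It fails at once if the depth gauge is shifted by more than 30 mm or tipped (distance of depth_gauge from where it was at the start of the episode above 0.03 m or angle between depth_gauge's own z axis and vertical above 0.35 rad).
It fails at once if the shoulder stem is shifted by more than 30 mm or tipped (distance of shoulder_stem from where it was at the start of the episode above 0.03 m or angle between shoulder_stem's own z axis and vertical above 0.35 rad).
It fails at once if a vial is shifted by more than 30 mm or tipped ((distance of vial1 from where it was at the start of the episode above 0.03 m or angle between vial1's own z axis and vertical above 0.35 rad) or (distance of vial2 from where it was at the start of the episode above 0.03 m or angle between vial2's own z axis and vertical above 0.35 rad)).
It fails at once if a scraper is dropped into its slot (faster than 0.6 m/s in it) instead of being lowered ((horizontal distance between wide_scraper and slot_wide below 0.012 m and z of wide_scraper in the frame of slot_wide below 0.072 m and linear speed of wide_scraper above 0.6 m/s) or (horizontal distance between narrow_scraper and slot_narrow below 0.012 m and z of narrow_scraper in the frame of slot_narrow below 0.072 m and linear speed of narrow_scraper above 0.6 m/s)).
It also fails if it takes over 64 s, if anything falls off the work surface, if the arm or the gripper's body presses on something with over 40 N, if the wrist force passes 120 N, or if a joint passes its speed limit or range.

## Working session

There is one attempt and no reset: what is moved stays moved. The work goes in short steps, Python scripts to look and compute and a tool call to move; the robot and the scene stay as the last step left them, time stands still between calls to the robot, and variables do not carry over. Pictures are saved under pics/ and viewed, at most 10 in all, crops included, and the job is handed in when it is done.

Besides the shell and the picture viewer there is one more tool, called after "Emit:" as name(argument=value, ...) on one line, values as JSON. carry_out: Moves the arm, as the interface text tells. Its arguments: {"type":"object","properties":{"deltas":{"type":"array"},"grip":{"type":"number"},"grip_force":{"type":"number"}},"required":["deltas"]}

```bash
ls; mkdir -p pics
python3 - <<'E'
from plant import ctrl
import cv2,numpy as np
np.set_printoptions(precision=4,suppress=True)
s=ctrl.get_state();print({k:np.round(v,4) for k,v in s.items()})
for c in("side","top"):
    im,d=ctrl.read_camera(c);cv2.imwrite(f"pics/{c}0.png",im[:,:,::-1]);np.savez(f"pics/{c}0.npz",im=im,d=d)
    m=ctrl.camera_model(c);print(c,m)
    for q in["wide_scraper","narrow_scraper","stand","rack","slot_wide","slot_narrow","slot_gauge","depth_gauge","shoulder_stem","vial1","sheath_wide"]:
        try:print(q,[(np.round(r["uv"]).tolist(),round(r["score"],2)) for r in ctrl.find_in(c,q)])
        except Exception as e:print(q,e)
E
```

```text
pics
{'time': np.float64(0.0), 'qpos': array([ 1.197 ,  0.2872,  1.5782,  0.    ,  1.2786, -0.15  ]), 'dq': array([-0.0003, -0.0005, -0.0006,  0.0002, -0.0003,  0.0009]), 'joint_efforts': array([ -0.0007, -40.5989, -29.2625,  -0.0002,   0.0058,   0.    ]), 'eef_pos': array([0.1495, 0.6575, 0.2299]), 'tcp_rot': array([ 0.1117,  0.9937, -0.0012, -0.0003]), 'contact_force': array([ 0.0822, -0.6676, -0.2736]), 'wrist_torque': array([-0.0084,  0.0335, -0.0351]), 'finger_force': np.float64(0.0), 'opening': np.float64(0.9974)}
side {'intrinsics': array([[493.0397,   0.    , 315.0926],
       [  0.    , 493.0397, 196.8927],
       [  0.    ,   0.    ,   1.    ]]), 'k1': -0.15768329579605375, 'extrinsics': array([[ 0.7356, -0.6772, -0.0134, -0.5709],
       [-0.493 , -0.5217, -0.6963,  0.3213],
       [ 0.4645,  0.5188, -0.7177,  0.979 ],
       [ 0.    ,  0.    ,  0.    ,  1.    ]])}
wide_scraper [([283.0, 192.0], 0.59)]
narrow_scraper [([385.0, 312.0], 0.84), ([347.0, 180.0], 0.78), ([256.0, 342.0], 0.76), ([302.0, 216.0], 0.64)]
stand [([309.0, 242.0], 0.59)]
rack [([247.0, 174.0], 0.72)]

[... 472 characters left out ...]
nsics': array([[-0.0127, -0.9999,  0.0044, -0.1009],
       [-0.9827,  0.0116, -0.1848,  0.6584],
       [ 0.1848, -0.0067, -0.9828,  1.0789],
       [ 0.    ,  0.    ,  0.    ,  1.    ]])}
wide_scraper [([321.0, 219.0], 0.65)]
narrow_scraper [([340.0, 215.0], 0.71), ([384.0, 301.0], 0.69), ([421.0, 224.0], 0.68), ([355.0, 228.0], 0.61)]
stand [([336.0, 214.0], 0.84)]
rack [([238.0, 214.0], 0.75)]
slot_wide [([218.0, 200.0], 0.88)]
slot_narrow [([199.0, 202.0], 0.63)]
slot_gauge [([242.0, 197.0], 0.65)]
depth_gauge [([233.0, 195.0], 0.46)]
shoulder_stem [([290.0, 237.0], 0.67)]
vial1 [([348.0, 257.0], 0.44), ([238.0, 225.0], 0.42), ([240.0, 198.0], 0.18)]
sheath_wide [([340.0, 219.0], 0.85)]
```

Run:
```python
import cv2
a=cv2.imread("pics/side0.png")[90:370,150:450];b=cv2.imread("pics/top0.png")[150:320,140:440]
cv2.imwrite("pics/a1.png",cv2.resize(a,(640,597),interpolation=2));cv2.imwrite("pics/b1.png",cv2.resize(b,(800,453),interpolation=2))
```

```text
(no output)
```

View pics/a1.png

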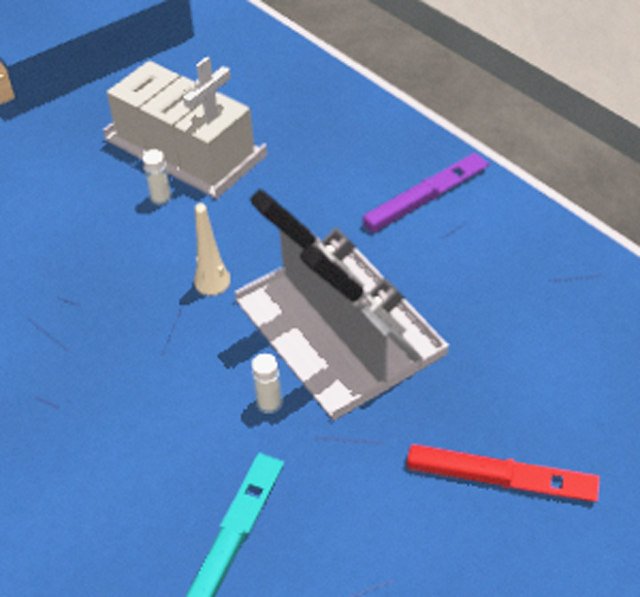

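View pics/b1.png

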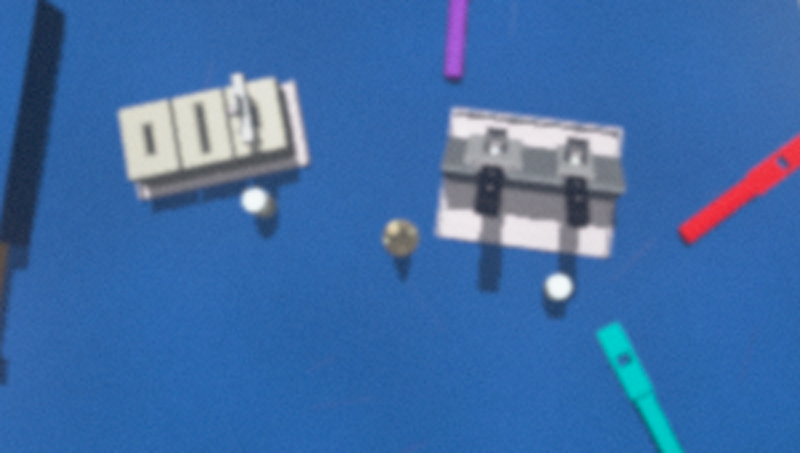

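The side view shows the rack with the gauge in the nearest block, the stem, the vials and the stand with two black handles. In the top view (crop at ×2.67, offset 140,150), the narrow slot is at about (148,140), the wide slot at (204,128), the wide handle at (489,190) and the narrow handle at (577,200).

```bash
cat > h.py <<'E'
import numpy as np,cv2
from plant import ctrl
np.set_printoptions(precision=4,suppress=True)
def cloud(cam,d):
    m=ctrl.camera_model(cam);K=m["intrinsics"];E=m["extrinsics"]
    h,w=d.shape;uv=np.stack(np.meshgrid(np.arange(w),np.arange(h)),-1).reshape(-1,1,2).astype(np.float64)
    n=cv2.undistortPoints(uv,K,np.array([m["k1"],0,0,0])).reshape(h,w,2)
    P=np.dstack([n*d[...,None],d])
    W=(P-E[:3,3])@E[:3,:3]
    W[d==0]=np.nan
    return W
def proj(cam,X):
    m=ctrl.camera_model(cam);E=m["extrinsics"]
    return cv2.projectPoints(np.atleast_2d(X).astype(float),cv2.Rodrigues(E[:3,:3])[0],E[:3,3],m["intrinsics"],np.array([m["k1"],0,0,0]))[0].reshape(-1,2)
def load(cam,tag="0"):
    z=np.load(f"pics/{cam}{tag}.npz");return z["im"],z["d"],cloud(cam,z["d"])
E
python3 - <<'E'
from h import *
for c in("top","side"):
    im,d,W=load(c)
    ok=np.isfinite(W[...,2]);tab=ok&(np.abs(W[...,2])<.02)&(im[...,2]>im[...,0]+60)
    print(c,"table z",np.median(W[tab][:,2]),W[tab][:,2].std())
    # block tops
    rt=ok&(np.abs(W[...,2]-.081)<.008)&(W[...,1]>.05)&(W[...,1]<.5)&(W[...,0]>.4)
    p=W[rt];print("rack tops n",len(p),p.mean(0),p[:,2].std());r=cv2.minAreaRect(p[:,:2].astype(np.float32)*1000);print(r)
    # dark handle
    hsv=cv2.cvtColor(im,cv2.COLOR_RGB2HSV)
    dk=ok&(im.max(-1)<60)&(W[...,2]>.06)&(W[...,2]<.25)
    n,l,st,ce=cv2.connectedComponentsWithStats(dk.astype(np.uint8))
    for i in range(1,n):
        if st[i,4]>25:
            q=W[l==i];q=q[np.abs(q-np.median(q,0)).max(1)<.12];u,s,v=np.linalg.svd(q-q.mean(0));t=(q-q.mean(0))@v[0]
            print(st[i],ce[i],q.mean(0),v[0],t.min(),t.max(),"lean",np.degrees(np.arccos(abs(v[0,2]))))
            print("   zmin/max",q[np.argmin(q[:,2])],q[np.argmax(q[:,2])])
E
```

```text
top table z 0.00018266620272480946 0.002844282700854488
rack tops n 4206 [0.6765 0.3717 0.0804] 0.002220509280275187
((683.53369140625, 304.25555419921875), (288.89208984375, 391.4153747558594), 0.007623332552611828)
[  32  306   45   35 1314] [ 53.6142 323.083 ] [0.3002 0.66   0.0718] [ 0.0746 -0.9972  0.0001] -0.06529333550618728 0.06801290660386435 lean 89.99427818834968
   zmin/max [0.3082 0.6283 0.0646] [0.2928 0.683  0.0789]
side table z 0.0010322945410158441 0.003138990871648319
rack tops n 3133 [0.7514 0.3337 0.0807] 0.002677678613042773
((1198.1817626953125, 280.5501403808594), (402.23577880859375, 1341.3687744140625), 87.54143524169922)
[ 30 109  45  32 747] [ 51.1285 124.4444] [0.2989 0.6559 0.0727] [-0.1042  0.9946 -0.0012] -0.06933763728017046 0.07644588134545656 lean 89.9308355567388
   zmin/max [0.3228 0.6374 0.0665] [0.3413 0.6396 0.0779]
[268 180  52  51 521] [293.8484 205.8196] [ 0.5626 -0.1689  0.1631] [-0.1445 -0.9888  0.0379] -0.09001799334246999 0.049090153691263336 lean 87.8286097190738
   zmin/max [ 0.6008 -0.1193  0.0682] [ 0.5544 -0.1179  0.202 ]
[ 35 254  1
[... 181 characters left out ...]
3 ] [ 0.064  -0.0713  0.2499]
[522 286  21  19 183] [529.7705 297.2678] [ 0.7049 -0.6421  0.1882] [-0.0974  0.9798 -0.1745] -0.01765986476239407 0.018496052766872377 lean 79.94935031372503
   zmin/max [ 0.7039 -0.643   0.1716] [ 0.7129 -0.6559  0.2017]
[   0  291   64   70 2105] [ 36.1454 334.2608] [ 0.0069 -0.0495  0.1136] [-0.8226 -0.0184 -0.5684] -0.107313872857799 0.08026398619657606 lean 55.36238868231908
   zmin/max [ 0.0163 -0.0562  0.06  ] [ 0.055  -0.0792  0.2337]
[ 24 295  14  11  42] [ 29.3095 300.9524] [ 0.0398 -0.0725  0.2283] [-0.0508 -0.3711  0.9272] -0.04921271639378577 0.022428015453510565 lean 21.99568614961959
   zmin/max [ 0.037  -0.0456  0.1858] [ 0.0375 -0.0785  0.2499]
```

Run:
```python
from h import *
for c in("top","side"):
    im,d,W=load(c);ok=np.isfinite(W[...,2])
    grey=(im[...,2].astype(int)-im[...,0]<25)
    rt=ok&grey&(np.abs(W[...,2]-.081)<.007)&(W[...,1]>.12)&(W[...,1]<.5)&(W[...,0]>.5)&(W[...,0]<.9)
    n,l,st,ce=cv2.connectedComponentsWithStats(cv2.morphologyEx(rt.astype(np.uint8),cv2.MORPH_CLOSE,np.ones((5,5))))
    i=1+np.argmax(st[1:,4]);q=W[(l==i)&rt];print(c,"rack",st[i],np.median(q,0),cv2.minAreaRect(q[:,:2].astype(np.float32)*1000),"z",np.percentile(q[:,2],[10,50,90]))
    # z profile
    dk=ok&(im.max(-1)<70)&(W[...,2]>.08)&(W[...,2]<.25)&(W[...,0]>.45)&(W[...,0]<.75)&(W[...,1]>-.35)&(W[...,1]<.1)
    n,l,st,ce=cv2.connectedComponentsWithStats(dk.astype(np.uint8))
    for i in range(1,n):
        if st[i,4]>15:
            q=W[l==i]
            print(" dark",st[i],ce[i],q.mean(0),"ymed",np.median(q[:,1]))
    zz=ok&(W[...,0]>.45)&(W[...,0]<.8)&(W[...,1]>-.35)&(W[...,1]<.1)
    s=zz&grey&(np.abs(W[...,2]-.003)<.006);
    q=W[s];print(" base",len(q))
    s=zz&grey&(np.abs(W[...,2]-.1)<.005);q=W[s];u=np.linalg.svd(q-q.mean(0))[2][0];print(" z100",len(q),q.mean(0),u)
im=cv2.imread("pics/top0.png")
a=cv2.resize(im[170:260,180:400],(792,324),interpolation=cv2.INTER_LANCZOS4)
b=cv2.imread("pics/side0.png");b=cv2.resize(b[175:290,255:375],None,fx=2.4,fy=2.4,interpolation=4)
r=cv2.imread("pics/side0.png");r=cv2.resize(r[110:190,190:280],None,fx=3.4,fy=3.4,interpolation=4)
C=np.zeros((600,800,3),np.uint8);C[:324,:792]=a;C[324:,:288]=b[:276];C[324:324+272,300:606]=r
cv2.imwrite("pics/c1.png",C)
```

```text
top rack [ 185  180   58   38 1410] [0.6555 0.211  0.0809] ((658.9638061523438, 200.43667602539062), (81.5603256225586, 174.2351837158203), 11.559142112731934) z [0.0779 0.0809 0.0836]
 dark [320 216   8   9  36] [323.4722 220.0278] [ 0.5781 -0.1173  0.168 ] ymed -0.11721609246891776
 dark [354 225   5   9  24] [355.7083 228.7083] [ 0.5512 -0.201   0.1899] ymed -0.20051479119519244
 base 1529
 z100 138 [ 0.5994 -0.1604  0.0973] [-0.0695 -0.9976 -0.0012]
side rack [ 201  119   66   38 1094] [0.6499 0.2092 0.0812] ((655.9827270507812, 200.86773681640625), (84.96248626708984, 178.11865234375), 11.468181610107422) z [0.0782 0.0812 0.0837]
 dark [268 180  52  51 539] [293.9276 205.616 ] [ 0.5625 -0.1693  0.1642] ymed -0.19319671608649436
 base 2523
 z100 113 [ 0.5825 -0.1866  0.0983] [ 0.189  -0.9819 -0.0099]
```

View pics/c1.png

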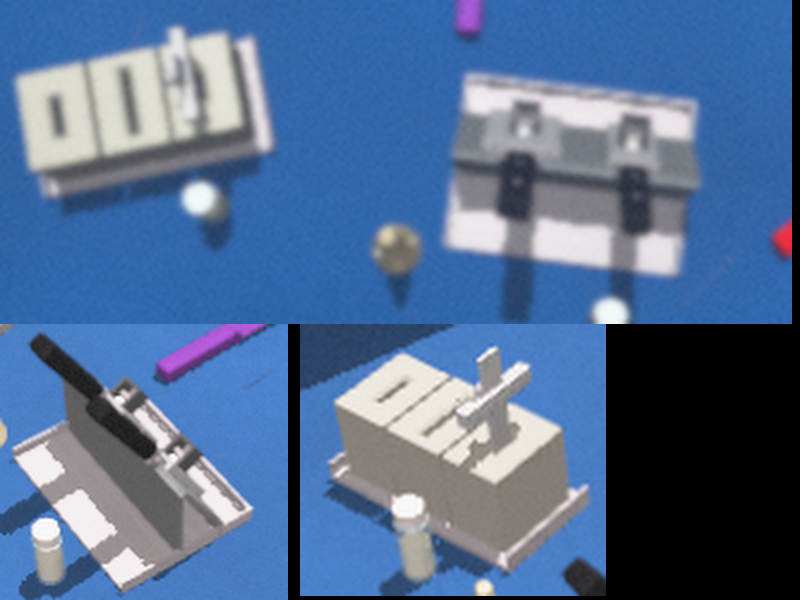

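Run:
```python
from h import *
from scipy.spatial.transform import Rotation as R
# slot check: rays onto z=.081
def ray(c,uv,z):
    m=ctrl.camera_model(c);E=m["extrinsics"];n=cv2.undistortPoints(np.array([[uv]],float),m["intrinsics"],np.array([m["k1"],0,0,0]))[0,0]
    o=-E[:3,:3].T@E[:3,3];v=E[:3,:3].T@np.r_[n,1];return o+v*(z-o[2])/v[2]
c=np.array([.6575,.2007]);y=np.radians(11.5);ey=np.array([-np.sin(y),np.cos(y)])
print("narrow pred",c+.06*ey,"ray",ray("top",(180+57/3.6,170+117/3.6),.081),ray("side",(190+90/3.4,110+59/3.4),.081))
print("wide pred",c,"ray",ray("top",(180+127/3.6,170+101.5/3.6),.081))
# base of stand
allp=[]
for cam in("top","side"):
    im,d,W=load(cam);ok=np.isfinite(W[...,2]);grey=(im[...,2].astype(int)-im[...,0]<25)
    zz=ok&(W[...,0]>.48)&(W[...,0]<.75)&(W[...,1]>-.32)&(W[...,1]<-.02)&grey&(W[...,2]<.012)&(im.min(-1)>150)
    q=W[zz];print(cam,"base",cv2.minAreaRect(q[:,:2].astype(np.float32)*1000),np.percentile(q[:,2],[5,50,95]))
Rs=R.from_euler("z",-4,degrees=True)*R.from_euler("y",-30,degrees=True)
M=Rs.as_matrix();print("axis",M[:,2])
for cam in("top","side"):
    im,d,W=load(cam);ok=np.isfinite(W[...,2])
    dk=ok&(im.max(-1)<75)&(W[...,2]>.07)&(W[...,2]<.25)&(W[...,0]>.45)&(W[...,0]<.75)&(W[...,1]>-.35)&(W[...,1]<.1)
    q=W[dk]
    for nm,s in(("wide",q[:,1]>-.155),("narrow",q[:,1]<=-.155)):
        p=q[s];L=p@M
        med=np.median(L,0);k=np.abs(L-med).max(1)<.09;L=L[k]
        print(cam,nm,len(L),"scr-frame pct x",np.percentile(L[:,0],[2,10,50,90,98]),"y",np.percentile(L[:,1],[2,10,50,90,98]),"z",np.percentile(L[:,2],[1,5,50,95,99]))
        u=np.linalg.svd(p[k]-p[k].mean(0))[2][0];print("   pca",u*np.sign(u[2]))
print("origins if...", )
```

```text
narrow pred [0.6455 0.2595] ray [0.6456 0.2575 0.081 ] [0.6489 0.2659 0.081 ]
wide pred [0.6575 0.2007] ray [0.6578 0.2002 0.081 ]
top base ((603.6629028320312, -164.5823974609375), (194.59451293945312, 147.52301025390625), 82.09840393066406) [0.0003 0.0039 0.0076]
side base ((589.7581787109375, -145.84634399414062), (229.12710571289062, 182.28005981445312), 82.10609436035156) [0.0021 0.0052 0.0085]
axis [-0.4988  0.0349  0.866 ]
top wide 95 scr-frame pct x [0.58   0.5843 0.5903 0.5916 0.5921] y [-0.086  -0.0835 -0.0757 -0.0677 -0.0664] z [-0.1884 -0.1814 -0.1302 -0.1095 -0.1081]
   pca [-0.5473  0.0684  0.8341]
top narrow 82 scr-frame pct x [0.5754 0.5787 0.5851 0.5863 0.5867] y [-0.1728 -0.1706 -0.1624 -0.1571 -0.1553] z [-0.1871 -0.1791 -0.1299 -0.106  -0.1055]
   pca [-0.546   0.0357  0.837 ]
side wide 264 scr-frame pct x [0.57   0.5742 0.581  0.5876 0.5891] y [-0.0908 -0.0895 -0.087  -0.0731 -0.0578] z [-0.2326 -0.1997 -0.1419 -0.1077 -0.1062]
   pca [-0.4629  0.0459  0.8852]
side narrow 280 scr-frame pct x [0.5676 0.5691 0.576  0.5828 0.584 ] y [-0.1787 -0.1773 -0.1748 -0.1612 -0.1547] z [-0.2235 -0.1949 -0.1373 -0.1051 -0.1044]
   pca [-0.4686  0.0968  0.8781]
origins if...
```

Run:
```python
from h import *
from scipy.spatial.transform import Rotation as R
for yaw in(-7.9,):
  M=(R.from_euler("z",yaw,degrees=True)*R.from_euler("y",-30,degrees=True)).as_matrix()
  for cam in("top","side"):
    im,d,W=load(cam);ok=np.isfinite(W[...,2])
    dk=ok&(im.max(-1)<75)&(W[...,2]>.1)&(W[...,2]<.25)&(W[...,0]>.45)&(W[...,0]<.75)&(W[...,1]>-.35)&(W[...,1]<.1)
    q=W[dk];L=q@M
    for nm,s in(("wide",q[:,1]>-.155),("narrow",q[:,1]<=-.155)):
        p=L[s];p=p[np.abs(p-np.median(p,0)).max(1)<.09]
        print(cam,nm,len(p),"x",np.percentile(p[:,0],[2,10,50,90,98]),"y",np.percentile(p[:,1],[2,10,50,90,98]),"z",np.percentile(p[:,2],[1,5,50,95,99]))
        A=np.c_[p[:,2]-p[:,2].mean(),np.ones(len(p))];print("   slopes dx/dz,dy/dz",np.linalg.lstsq(A,p[:,:2],rcond=None)[0][0])
  o=np.array([.5938,-.1632,0]);Rz=R.from_euler("z",yaw,degrees=True).as_matrix()
  print("origin local",o@M,"wide plane y",(o+Rz@[0,.045,0])@M,(o+Rz@[0,-.045,0])@M)
```

```text
top wide 95 x [0.5835 0.5875 0.5936 0.5947 0.5957] y [-0.0453 -0.0437 -0.0365 -0.0282 -0.0262] z [-0.1903 -0.1833 -0.1324 -0.1113 -0.1102]
   slopes dx/dz,dy/dz [-0.06   -0.0071]
top narrow 82 x [0.5836 0.5872 0.5936 0.5947 0.5951] y [-0.1328 -0.1313 -0.1225 -0.1169 -0.1148] z [-0.1919 -0.1839 -0.1347 -0.1109 -0.1105]
   slopes dx/dz,dy/dz [-0.0537 -0.0384]
side wide 255 x [0.577  0.5785 0.5851 0.5916 0.5931] y [-0.0505 -0.0496 -0.0477 -0.0375 -0.0298] z [-0.2024 -0.1986 -0.1415 -0.1096 -0.1082]
   slopes dx/dz,dy/dz [0.0035 0.0812]
side narrow 275 x [0.577  0.5787 0.585  0.5917 0.5931] y [-0.1383 -0.1375 -0.1357 -0.1255 -0.1176] z [-0.2057 -0.1991 -0.1414 -0.1101 -0.1094]
   slopes dx/dz,dy/dz [0.0075 0.0849]
origin local [ 0.5288 -0.08   -0.3053] wide plane y [ 0.5288 -0.035  -0.3053] [ 0.5288 -0.125  -0.3053]
```

```bash
cat >> h.py <<'E'
from scipy.spatial.transform import Rotation as R
MS=(R.from_euler("z",-7.9,degrees=True)*R.from_euler("y",-30,degrees=True)).as_matrix()
EDGE={"wide":MS@[.5858,-.0357,-.299],"narrow":MS@[.5858,-.1253,-.299]}
def frame(y,z):
    return np.c_[np.cross(y,z),y,z]
RST=frame(MS[:,1],-MS[:,2])            # tool at the stand
yw=np.radians(11.5);EX=np.array([np.cos(yw),np.sin(yw),0]);EY=np.array([-np.sin(yw),np.cos(yw),0])
RRK=frame(EX,np.array([0,0,-1.]))       # tool at the rack
SLOT={"wide":np.array([.6575,.2007,.016]),"narrow":np.array([.6455,.2590,.016])}
def delta(p,Rt,s=None):
    s=s or ctrl.get_state();R0=R.from_quat(s["tcp_rot"])
    print("t",s["time"],"shift",R0.inv().apply(np.array(p)-s["eef_pos"]),"turn",(R0.inv()*R.from_matrix(Rt)).as_rotvec(),"| pos",s["eef_pos"],"F",s["contact_force"],"q",s["qpos"])
E
python3 - <<'E'
from h import *
print(EDGE,MS[:,2]);g=EDGE["wide"]+.141*MS[:,2];print("grasp",g,"narrow",EDGE["narrow"]+.141*MS[:,2])
delta(g+.09*MS[:,2],RST);delta(g,RST)
E
```

```text
{'wide': array([ 0.6457, -0.1256,  0.034 ]), 'narrow': array([ 0.6334, -0.2144,  0.034 ])} [-0.4953  0.0687  0.866 ]
grasp [ 0.5758 -0.1159  0.1561] narrow [ 0.5635 -0.2047  0.1561]
t 1.2 shift [-0.5424 -0.6641 -0.0027] turn [-0.0225 -0.5233 -0.0839] | pos [0.1497 0.6582 0.2313] F [0.2127 0.2606 0.4126] q [ 1.197   0.2863  1.5767  0.      1.2786 -0.15  ]
t 1.2 shift [-0.5873 -0.6603  0.0753] turn [-0.0225 -0.5233 -0.0839] | pos [0.1497 0.6582 0.2313] F [0.2127 0.2606 0.4126] q [ 1.197   0.2863  1.5767  0.      1.2786 -0.15  ]
```

Emit:
carry_out(deltas=[-0.048,-0.038,-0.006,0,0,0,-0.096,-0.076,-0.012,0,0,0,-0.144,-0.114,-0.018,0,0,0,-0.192,-0.152,-0.024,0,0,0,-0.24,-0.19,-0.03,0,0,0], grip=60, grip_force=70)

```text
time: 1.82
eef_pos: [0.3426, 0.4181, 0.2619]
tcp_rot: [0.111, 0.994, 0.0, 0.0]
contact_force: [1.1, 0.7, 0.3]
opening: 0.603
finger_force: 0.0
```

Run:
```python
from h import *
g=EDGE["wide"]+.141*MS[:,2];delta(g+.1*MS[:,2],RST);delta([.42,.32,.27],RST)
```

```text
t 1.825 shift [-0.296  -0.4733  0.019 ] turn [-0.0217 -0.5225 -0.0838] | pos [0.3426 0.4181 0.2619] F [1.1022 0.7362 0.3415] q [ 0.6966 -0.0355  1.875  -0.0001  1.301  -0.6508]
t 1.825 shift [-0.0972 -0.0785 -0.0081] turn [-0.0217 -0.5225 -0.0838] | pos [0.3426 0.4181 0.2619] F [1.1022 0.7362 0.3415] q [ 0.6966 -0.0355  1.875  -0.0001  1.301  -0.6508]
```

Emit:
carry_out(deltas=[-0.04,-0.045,-0.004,0,-0.1,-0.02,-0.08,-0.09,-0.006,0,-0.2,-0.04,-0.12,-0.136,-0.008,0,-0.3,-0.05,-0.155,-0.185,-0.008,-0.01,-0.4,-0.07,-0.185,-0.235,-0.005,-0.02,-0.52,-0.08])

```text
time: 2.45
eef_pos: [0.471, 0.1478, 0.2677]
tcp_rot: [0.068, 0.963, -0.019, 0.26]
contact_force: [0.5, -0.5, -0.5]
opening: 0.597
finger_force: 0.0
```

Run:
```python
from h import *
g=EDGE["wide"]+.141*MS[:,2];delta(g+.1*MS[:,2],RST)
```

```text
t 2.45 shift [-0.066  -0.2465  0.0677] turn [-0.0029  0.003  -0.0026] | pos [0.471  0.1478 0.2677] F [ 0.4891 -0.4922 -0.481 ] q [ 0.1802 -0.4142  2.2368 -0.219   0.8274 -1.1412]
```

Emit:
carry_out(deltas=[-0.013,-0.05,0.01,0,0,0,-0.026,-0.1,0.022,0,0,0,-0.04,-0.15,0.036,0,0,0,-0.053,-0.2,0.05,0,0,0,-0.066,-0.246,0.065,0,0,0])

```text
time: 3.08
eef_pos: [0.5237, -0.1089, 0.2436]
tcp_rot: [0.069, 0.964, -0.019, 0.257]
contact_force: [0.8, 0.9, 0.2]
opening: 0.598
finger_force: 0.0
```

Run:
```python
from h import *
g=EDGE["wide"]+.141*MS[:,2];delta(g,RST)
o=[]
for c in("side","top"):
    im,d=ctrl.read_camera(c)
    for p,col in((EDGE["wide"]+.19*MS[:,2],(0,255,0)),(EDGE["narrow"]+.19*MS[:,2],(0,255,0)),(g,(255,0,0)),(ctrl.get_state()["eef_pos"],(255,255,0))):
        u=proj(c,p)[0];im=im.copy();cv2.circle(im,tuple(np.round(u).astype(int)),1,col,-1)
    o.append(cv2.resize(im[140:290,240:440] if c=="side" else im[140:290,240:440],(400,300)))
cv2.imwrite("pics/d1.png",np.vstack(o)[:,:,::-1])
```

```text
t 3.075 shift [-0.0019  0.0006  0.1021] turn [-0.0041 -0.0017 -0.0038] | pos [ 0.5237 -0.1089  0.2436] F [0.7579 0.8859 0.1655] q [-0.4709 -0.3165  2.2109  0.2325  0.7618 -2.0278]
```

View pics/d1.png

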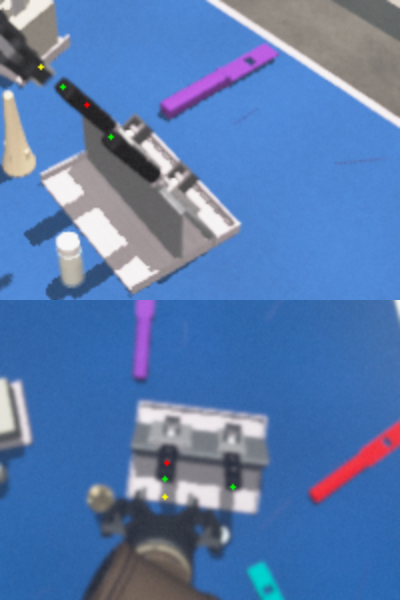

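The side view shows the gripper (TCP at (41,68)) in line with the wide handle, whose end is at (60,84). In the top view the TCP at (165,497) is also on the handle's axis, and the projected grasp point lies on the handle.

Emit:
carry_out(deltas=[0,0,0.03,0,0,0,-0.001,0,0.06,0,0,0,-0.002,0.001,0.08,-0.004,-0.002,-0.004,-0.002,0.001,0.102,-0.004,-0.002,-0.004,-0.002,0.001,0.102,-0.004,-0.002,-0.004])

```text
time: 3.8
eef_pos: [0.5749, -0.1122, 0.1537]
tcp_rot: [0.066, 0.964, -0.017, 0.256]
contact_force: [0.3, -0.6, 1.1]
opening: 0.6
finger_force: 0.0
```

Run:
```python
from h import *
g=EDGE["wide"]+.141*MS[:,2];delta(g,RST)
```

```text
t 3.8 shift [-0.0024 -0.0035 -0.0013] turn [ 0.0024 -0.0051  0.0011] | pos [ 0.5749 -0.1122  0.1537] F [ 0.3425 -0.6144  1.0724] q [-0.4287 -0.0656  2.1765  0.2806  0.5486 -2.0674]
```

Emit:
carry_out(deltas=[-0.002,-0.003,-0.001,0.002,-0.005,0,-0.002,-0.003,-0.001,0.002,-0.005,0,-0.002,-0.003,-0.001,0.002,-0.005,0])

```text
time: 4.18
eef_pos: [0.5767, -0.1167, 0.1585]
tcp_rot: [0.066, 0.963, -0.019, 0.261]
contact_force: [-0.6, 0.3, -0.5]
opening: 0.598
finger_force: 0.0
```

Emit:
carry_out(deltas=[0,0,0,0,0,0,0,0,0,0,0,0,0,0,0,0,0,0,0,0,0,0,0,0,0,0,0,0,0,0], grip=0, grip_force=70)

```text
time: 4.8
eef_pos: [0.5766, -0.1165, 0.1579]
tcp_rot: [0.066, 0.963, -0.019, 0.26]
contact_force: [-4.4, 1.5, 5.7]
opening: 0.292
finger_force: 68.6
```

Run:
```python
from h import *
g=EDGE["wide"]+.141*MS[:,2];delta(g,RST)
```

```text
t 4.8 shift [0.0016 0.0004 0.0012] turn [-0.0011  0.0039  0.001 ] | pos [ 0.5766 -0.1165  0.1579] F [-4.4012  1.5193  5.7057] q [-0.435  -0.0689  2.1734  0.2853  0.5468 -2.0759]
```

Emit:
carry_out(deltas=[0,0,-0.008,0,0,0,0,0,-0.02,0,0,0,0,0,-0.045,0,0,0,0,0,-0.075,0,0,0,0,0,-0.105,0,0,0])

```text
time: 5.42
eef_pos: [0.5231, -0.1089, 0.2475]
tcp_rot: [0.066, 0.963, -0.018, 0.259]
contact_force: [0.6, -1.2, -1.6]
opening: 0.296
finger_force: 71.5
```

Run:
```python
from h import *
g=EDGE["wide"]+.141*MS[:,2];delta(g+.105*MS[:,2],RST)
```

```text
t 5.425 shift [-0.0004  0.0002  0.0008] turn [-0.0009  0.0012  0.0007] | pos [ 0.5231 -0.1089  0.2475] F [ 0.6058 -1.2176 -1.6048] q [-0.4739 -0.3233  2.2094  0.2384  0.7694 -2.0378]
```

```bash
cat >> h.py <<'E'
from scipy.spatial.transform import Slerp
def rows(P,f,Ra,Rb):
    "deltas for waypoints P with slerp fractions f from Ra to Rb"
    s=ctrl.get_state();R0=R.from_quat(s["tcp_rot"]);sl=Slerp([0,1],R.from_matrix([Ra,Rb]))
    for p,k in zip(P,f): print(np.round(np.r_[R0.inv().apply(np.array(p)-s["eef_pos"]),(R0.inv()*sl(k)).as_rotvec()],3).tolist())
E
python3 - <<'E'
from h import *
print(np.degrees(R.from_matrix(RST.T@RRK).magnitude()))
P=[(.518,-.108,.29),(.518,-.106,.33),(.535,-.09,.355),(.555,-.045,.36),(.58,0,.36),(.605,.05,.36),(.63,.1,.36),(.65,.145,.355),(.6575,.19,.345),(.6575,.2007,.34)]
rows(P,[0,.04,.16,.29,.42,.55,.68,.81,.92,1],RST,RRK)
E
```

```text
75.94086217755778
[-0.017, 0.0, -0.039, -0.001, 0.001, 0.001]
[-0.037, 0.002, -0.074, 0.012, 0.019, 0.049]
[-0.062, 0.02, -0.088, 0.051, 0.074, 0.193]
[-0.076, 0.068, -0.086, 0.093, 0.133, 0.349]
[-0.092, 0.116, -0.077, 0.135, 0.193, 0.506]
[-0.108, 0.168, -0.068, 0.177, 0.252, 0.662]
[-0.123, 0.221, -0.059, 0.219, 0.311, 0.818]
[-0.133, 0.269, -0.048, 0.261, 0.37, 0.974]
[-0.129, 0.314, -0.039, 0.296, 0.42, 1.107]
[-0.125, 0.325, -0.035, 0.322, 0.457, 1.203]
```

Emit:
carry_out(deltas=[-0.017,0.0,-0.039,0,0,0,-0.037,0.002,-0.074,0.012,0.019,0.049,-0.062,0.02,-0.088,0.051,0.074,0.193,-0.076,0.068,-0.086,0.093,0.133,0.349,-0.092,0.116,-0.077,0.135,0.193,0.506])

```text
time: 6.05
eef_pos: [0.5763, -0.0082, 0.3609]
tcp_rot: [0.306, 0.938, -0.011, 0.166]
contact_force: [-0.1, -0.4, -1.2]
opening: 0.295
finger_force: 71.6
```

Run:
```python
from h import *
print(ctrl.get_state()["qpos"],ctrl.get_state()["contact_force"],ctrl.get_state()["eef_pos"])
P=[(.605,.05,.36),(.63,.1,.36),(.65,.145,.355),(.6575,.19,.345),(.6575,.2007,.34)]
rows(P,[.55,.68,.81,.92,1],RST,RRK)
```

```text
[-0.1588 -0.1738  1.849  -0.0788  1.1412 -1.0783] [-0.07   -0.3827 -1.1857] [ 0.5763 -0.0082  0.3609]
[0.012, 0.064, 0.003, 0.054, 0.074, 0.192]
[0.021, 0.119, 0.004, 0.095, 0.133, 0.348]
[0.033, 0.167, 0.009, 0.137, 0.192, 0.504]
[0.056, 0.207, 0.016, 0.173, 0.241, 0.637]
[0.064, 0.215, 0.019, 0.199, 0.278, 0.733]
```

Emit:
carry_out(deltas=[0.012,0.06,0.003,0.054,0.074,0.18,0.021,0.115,0.004,0.095,0.133,0.34,0.033,0.165,0.009,0.137,0.192,0.504,0.056,0.207,0.016,0.173,0.241,0.637,0.064,0.215,0.019,0.199,0.278,0.733])

```text
time: 6.68
eef_pos: [0.6559, 0.2035, 0.3365]
tcp_rot: [0.63, 0.776, -0.001, -0.002]
contact_force: [-0.2, -0.5, -1.6]
opening: 0.296
finger_force: 71.6
```

Run:
```python
from h import *
delta(SLOT["wide"]+[0,0,.141+.085],RRK)
```

```text
t 6.675 shift [-0.0032  0.0014  0.0944] turn [-0.0046 -0.0014  0.0059] | pos [0.6559 0.2035 0.3365] F [-0.2097 -0.5496 -1.6493] q [ 0.153   0.2593  1.4205  0.0011  1.4665 -0.0537]
```

Emit:
carry_out(deltas=[-0.003,0.001,0.03,-0.004,0,0.006,-0.003,0.001,0.06,-0.004,0,0.006,-0.003,0.001,0.09,-0.004,0,0.006,-0.003,0.001,0.09,-0.004,0,0.006])

```text
time: 7.18
eef_pos: [0.6555, 0.1975, 0.2446]
tcp_rot: [0.633, 0.774, -0.002, -0.001]
contact_force: [-0.1, -0.1, -2.3]
opening: 0.29
finger_force: 71.5
```

Run:
```python
from h import *
delta(SLOT["wide"]+[0,0,.141+.085],RRK)
s=ctrl.get_state();Rt=R.from_quat(s["tcp_rot"]).as_matrix();e=s["eef_pos"]+.141*Rt[:,2];print("edge pred",e)
o=[]
for c in("side","top"):
    im,d=ctrl.read_camera(c);im=im.copy();np.savez(f"pics/{c}1.npz",im=im,d=d)
    k=4 if c=="side" else 4
    crop=(90,180,180,280) if c=="side" else (160,235,180,280)
    I=cv2.resize(im[crop[0]:crop[1],crop[2]:crop[3]],None,fx=k,fy=k,interpolation=cv2.INTER_CUBIC)
    for p,col in((e+.025*Rt[:,1],(0,255,0)),(e-.025*Rt[:,1],(0,255,0)),(e,(0,255,0)),(SLOT["wide"]+[0,0,.065]+.0275*EX,(255,0,0)),(SLOT["wide"]+[0,0,.065]-.0275*EX,(255,0,0))):
        u=(proj(c,p)[0]-[crop[2],crop[0]]+.5)*k;cv2.circle(I,tuple(np.round(u).astype(int)),2,col,-1)
    o.append(I)
h=max(x.shape[0] for x in o);o=[np.pad(x,((0,h-x.shape[0]),(0,0),(0,0))) for x in o]
cv2.imwrite("pics/e1.png",np.hstack(o)[:,:,::-1])
```

```text
t 7.175 shift [0.0028 0.0026 0.0026] turn [-0.0047  0.0001  0.0001] | pos [0.6555 0.1975 0.2446] F [-0.0741 -0.0671 -2.27  ] q [ 0.1448  0.3005  1.5348 -0.0004  1.311  -0.0559]
edge pred [0.6549 0.1973 0.1036]
```

View pics/e1.png

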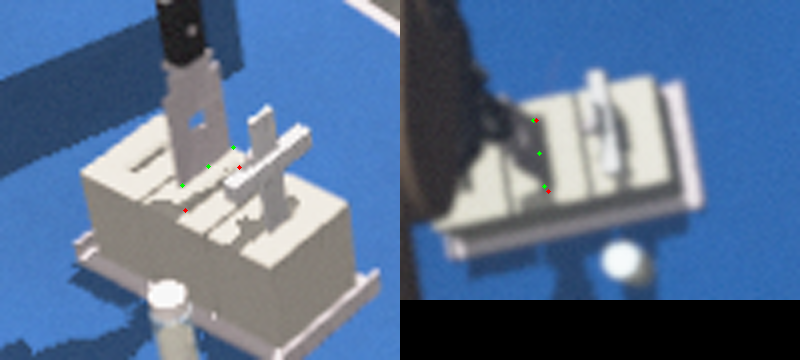

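The side view shows the blade edge from (180,186) to (229,148), matching the prediction, just over the slot. The top view also agrees after a correction of about 3 mm.

Emit:
carry_out(deltas=[0.003,0.0025,0,-0.005,0,0,0.003,0.0025,0,-0.005,0,0])

```text
time: 7.52
eef_pos: [0.6603, 0.2018, 0.2519]
tcp_rot: [0.632, 0.775, 0.005, 0.004]
contact_force: [-0.5, -0.3, -0.9]
opening: 0.297
finger_force: 71.5
```

Run:
```python
from h import *
delta(SLOT["wide"]+[0,0,.141],RRK)
```

```text
t 7.525 shift [-0.0004 -0.0042  0.0949] turn [0.0127 0.0005 0.0006] | pos [0.6603 0.2018 0.2519] F [-0.5366 -0.2564 -0.9082] q [ 0.1498  0.299   1.5233  0.0001  1.3066 -0.0515]
```

Emit:
carry_out(deltas=[0,0,0,0,0,0,0,0,0,0,0,0,0,0,0,0,0,0,0,0,0,0,0,0])

```text
time: 8.02
eef_pos: [0.6595, 0.2013, 0.2499]
tcp_rot: [0.633, 0.774, 0.004, 0.003]
contact_force: [0.2, -0.8, -1.3]
opening: 0.296
finger_force: 71.5
```

Run:
```python
from h import *
delta(SLOT["wide"]+[0,0,.141],RRK)
```

```text
t 8.025 shift [-0.0002 -0.003   0.0929] turn [0.0094 0.0004 0.0002] | pos [0.6595 0.2013 0.2499] F [ 0.2392 -0.8474 -1.2738] q [ 0.1494  0.3002  1.5254  0.0001  1.3065 -0.0515]
```

Emit:
carry_out(deltas=[0,-0.002,0.01,0.008,0,0,0,-0.003,0.02,0.008,0,0,0,-0.003,0.03,0.008,0,0,0,-0.003,0.04,0.008,0,0,0,-0.003,0.04,0.008,0,0])

```text
time: 8.65
eef_pos: [0.66, 0.2012, 0.2254]
tcp_rot: [0.632, 0.775, 0.004, 0.005]
contact_force: [-9.1, -1.7, 34.9]
opening: 0.294
finger_force: 76.8
```

Run:
```python
from h import *
delta(SLOT["wide"]+[0,0,.141],RRK)
```

```text
t 8.65 shift [ 0.0002 -0.0035  0.0684] turn [0.0129 0.002  0.0012] | pos [0.66   0.2012 0.2254] F [-9.1355 -1.7352 34.9356] q [ 0.1496  0.3163  1.5504 -0.0013  1.262  -0.052 ]
```

Emit:
carry_out(deltas=[0,0,-0.03,0,0,0,0,-0.001,-0.03,0.004,0,0,0,-0.001,-0.03,0.004,0,0,0,-0.001,-0.03,0.004,0,0,0,-0.001,-0.03,0.004,0,0])

```text
time: 9.28
eef_pos: [0.6554, 0.2005, 0.238]
tcp_rot: [0.633, 0.774, -0.002, -0.002]
contact_force: [-0.0, -0.4, -2.4]
opening: 0.296
finger_force: 71.7
```

Run:
```python
from h import *
delta(SLOT["wide"]+[0,0,.141],RRK)
s=ctrl.get_state();Rt=R.from_quat(s["tcp_rot"]).as_matrix();e=s["eef_pos"]+.141*Rt[:,2];print("edge pred",e)
im,d=ctrl.read_camera("side");np.savez("pics/side2.npz",im=im,d=d);W=cloud("side",d)
C=SLOT["wide"];T=np.c_[EX,EY,[0,0,1]]
L=(W-[C[0],C[1],0])@T
k=np.isfinite(L[...,2])&(np.abs(L[...,0])<.045)&(np.abs(L[...,1])<.02)&(L[...,2]>.088)
k&=(im.max(-1)>90)
p=L[k];print(len(p),"z",np.percentile(p[:,2],[1,50,99]))
for a,b in((.09,.11),(.11,.13),(.13,.15),(.15,.17)):
    q=p[(p[:,2]>a)&(p[:,2]<b)];print(a,len(q),"x",np.percentile(q[:,0],[3,50,97]),"y",np.percentile(q[:,1],[10,50,90]))
I=cv2.resize(im[70:170,180:300],None,fx=6,fy=6,interpolation=cv2.INTER_CUBIC).copy()
for pt,col in([(e+t*Rt[:,1]-hh*Rt[:,2],(0,255,0)) for t in(-.025,.025) for hh in(0,.085)]+[(SLOT["wide"]+[0,0,.065]+.0275*i*EX+.0035*j*EY,(255,0,0)) for i in(-1,1) for j in(-1,1)]+[(SLOT["narrow"]+[0,0,.065]+.0165*i*EX+.0035*j*EY,(255,0,0)) for i in(-1,1) for j in(-1,1)]):
    u=(proj("side",pt)[0]-[180,70]+.5)*6;cv2.circle(I,tuple(np.round(u).astype(int)),2,col,-1)
cv2.imwrite("pics/f1.png",I[:,:,::-1])
```

```text
t 9.275 shift [-0.0002  0.0025  0.081 ] turn [-0.0053  0.0003  0.0002] | pos [0.6554 0.2005 0.238 ] F [-0.0355 -0.3965 -2.4024] q [ 0.1494  0.307   1.5388 -0.0006  1.3011 -0.0514]
edge pred [0.6547 0.2003 0.097 ]
583 z [0.0948 0.1606 0.4354]
0.09 72 x [-0.0299 -0.0069  0.0201] y [0.0002 0.0022 0.0049]
0.11 93 x [-0.03   -0.0057  0.0189] y [0.0005 0.0026 0.0051]
0.13 80 x [-0.0291 -0.0039  0.0195] y [0.0008 0.0031 0.0044]
0.15 88 x [-0.0275 -0.0039  0.0205] y [-0.0001  0.0023  0.0048]
```

View pics/f1.png

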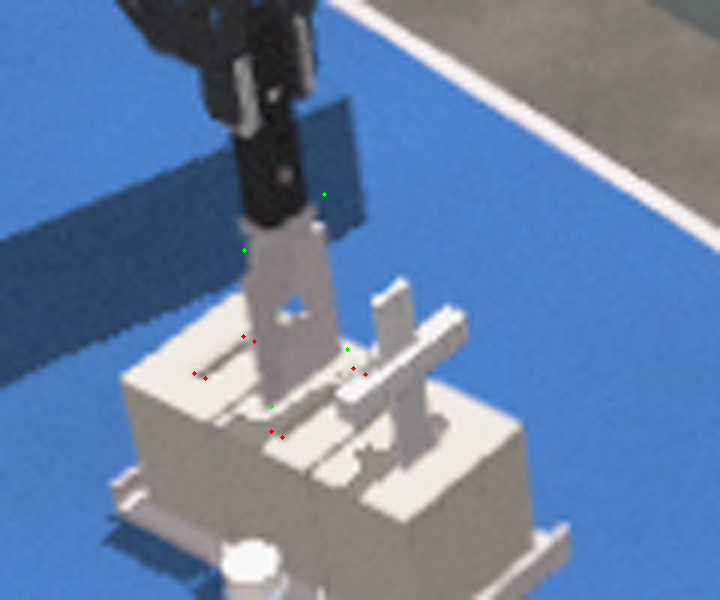

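The side view shows the blade hanging just above the block. Its lower corners are at about (262,400) and (340,352), roughly 8 px left of the predicted (271,406) and (348,349). So the blade sits 2–4 mm towards +y/−x. Next I'll measure the slot openings themselves.

Run:
```python
from h import *
C=SLOT["wide"]
xs=np.arange(-.05,.0501,.001);ys=np.arange(-.03,.0951,.001)
for cam in("top","side"):
    im,d,W=load(cam);g=im.max(-1).astype(np.float32)
    X,Y=np.meshgrid(xs,ys,indexing="ij");P=np.array([C[0],C[1],.081])+X[...,None]*EX+Y[...,None]*EY
    u=proj(cam,P.reshape(-1,3)).astype(np.float32).reshape(len(xs),len(ys),2)
    r=cv2.remap(g,u[...,0],u[...,1],cv2.INTER_LINEAR)
    print(cam,"across y, |x|<12mm:");m=r[38:63].mean(0).astype(int)
    print(" wide ",list(zip((ys[20:42]*1000).round().astype(int).tolist(),m[20:42].tolist())))
    print(" narrow",list(zip((ys[78:102]*1000).round().astype(int).tolist(),m[78:102].tolist())))
    for nm,j in(("wide",30),("narrow",90)):
        m=r[:,j-2:j+3].mean(1).astype(int);print(" along x",nm,list(zip((xs*1000).round().astype(int).tolist(),m.tolist()))[8:92:2])
```

```text
top across y, |x|<12mm:
 wide  [(-10, 210), (-9, 201), (-8, 191), (-7, 178), (-6, 163), (-5, 147), (-4, 132), (-3, 122), (-2, 115), (-1, 114), (0, 119), (1, 128), (2, 140), (3, 154), (4, 169), (5, 182), (6, 193), (7, 202), (8, 209), (9, 214), (10, 217), (11, 219)]
 narrow [(48, 216), (49, 213), (50, 208), (51, 199), (52, 189), (53, 175), (54, 160), (55, 143), (56, 128), (57, 117), (58, 111), (59, 109), (60, 115), (61, 125), (62, 138), (63, 153), (64, 167), (65, 180), (66, 190), (67, 200), (68, 207), (69, 212), (70, 215), (71, 217)]
 along x wide [(-42, 103), (-40, 133), (-38, 165), (-36, 197), (-34, 209), (-32, 212), (-30, 205), (-28, 186), (-26, 165), (-24, 143), (-22, 134), (-20, 129), (-18, 127), (-16, 126), (-14, 126), (-12, 124), (-10, 123), (-8, 122), (-6, 123), (-4, 122), (-2, 122), (0, 122), (2, 122), (4, 124), (6, 125), (8, 124), (10, 123), (12, 125), (14, 124), (16, 120), (18, 121), (20, 123), (22, 124), (24, 129), (26, 134), (28, 147), (30, 164), (32, 184), (34, 203), (36, 213), (38, 214), (40, 204)]
 along x narrow [(-42, 111), (-40, 136), (-38, 168), (-36, 193), (-34, 20
[... 1236 characters left out ...]
7), (4, 168), (6, 167), (8, 161), (10, 174), (12, 193), (14, 198), (16, 209), (18, 200), (20, 204), (22, 206), (24, 198), (26, 199), (28, 205), (30, 211), (32, 207), (34, 193), (36, 180), (38, 185), (40, 190)]
 along x narrow [(-42, 147), (-40, 182), (-38, 221), (-36, 235), (-34, 238), (-32, 238), (-30, 237), (-28, 238), (-26, 238), (-24, 237), (-22, 237), (-20, 226), (-18, 196), (-16, 163), (-14, 175), (-12, 177), (-10, 165), (-8, 166), (-6, 161), (-4, 161), (-2, 167), (0, 159), (2, 171), (4, 175), (6, 164), (8, 163), (10, 160), (12, 165), (14, 188), (16, 203), (18, 211), (20, 222), (22, 231), (24, 236), (26, 237), (28, 237), (30, 238), (32, 237), (34, 237), (36, 236), (38, 231), (40, 218)]
```

Emit:
carry_out(deltas=[-0.005,0.004,0,-0.006,0,0,-0.005,0.004,0,-0.006,0,0,-0.005,0.004,0,-0.006,0,0,-0.005,0.004,0,-0.006,0,0,-0.005,0.004,0,-0.006,0,0])

```text
time: 9.95
eef_pos: [0.6609, 0.1966, 0.2401]
tcp_rot: [0.633, 0.775, 0.001, 0.001]
contact_force: [0.1, -0.3, -1.0]
opening: 0.298
finger_force: 71.7
```

```bash
cat >> h.py <<'E'
def blade(slot,off,n=4,w=.05):
    "blade centre in the block frame (side camera), slot's side-camera offset off taken away"
    C=SLOT[slot];T=np.c_[EX,EY,[0,0,1]];ps=[]
    for _ in range(n):
        im,d=ctrl.read_camera("side");L=(cloud("side",d)-[C[0],C[1],0])@T
        k=np.isfinite(L[...,2])&(np.abs(L[...,0])<.045)&(np.abs(L[...,1])<.02)&(L[...,2]>.088)&(L[...,2]<.2)&(im.max(-1)>90);ps.append(L[k])
    p=np.vstack(ps)
    for a in np.arange(.09,.18,.015):
        q=p[(p[:,2]>a)&(p[:,2]<a+.015)]
        if len(q)>60:
            e=np.percentile(q[:,0],[2,98]);print("z %.3f n %d x %.4f (width %.4f) y %.4f"%(a,len(q),e.mean()-off[0],e[1]-e[0],np.median(q[:,1])+.0015-off[1]))
    print("lowest",np.percentile(p[:,2],[.5,2]))
E
python3 - <<'E'
from h import *
delta(SLOT["wide"]+[0,0,.141],RRK);blade("wide",(-.001,-.0015));delta(SLOT["wide"]+[0,0,.141],RRK)
E
```

```text
t 9.95 shift [ 0.0047 -0.0028  0.0831] turn [0.0038 0.0004 0.0004] | pos [0.6609 0.1966 0.2401] F [ 0.0553 -0.3024 -0.9877] q [ 0.1424  0.3096  1.5317 -0.0002  1.2964 -0.0587]
z 0.090 n 160 x 0.0016 (width 0.0499) y 0.0008
z 0.105 n 275 x 0.0021 (width 0.0519) y 0.0004
z 0.120 n 270 x 0.0012 (width 0.0493) y 0.0005
z 0.135 n 241 x 0.0013 (width 0.0497) y 0.0008
z 0.150 n 281 x 0.0014 (width 0.0496) y 0.0009
z 0.165 n 181 x 0.0025 (width 0.0455) y 0.0006
lowest [0.0946 0.0969]
t 10.15 shift [ 0.0047 -0.0028  0.083 ] turn [0.0036 0.0004 0.0003] | pos [0.6609 0.1966 0.24  ] F [ 0.4047  0.1315 -1.8905] q [ 0.1423  0.3097  1.5317 -0.0002  1.2965 -0.0586]
```

Emit:
carry_out(deltas=[-0.0005,-0.0015,0.004,0,0,0,-0.0005,-0.0015,0.01,0,0,0,-0.0005,-0.0015,0.018,0,0,0,-0.0005,-0.0015,0.026,0,0,0,-0.0005,-0.0015,0.032,0,0,0])

```text
time: 10.78
eef_pos: [0.6593, 0.1959, 0.2067]
tcp_rot: [0.633, 0.774, 0.001, 0.001]
contact_force: [-0.8, 0.9, -1.3]
opening: 0.296
finger_force: 71.7
```

Run:
```python
from h import *
delta(SLOT["wide"]+[0,0,.141],RRK)
```

```text
t 10.775 shift [ 0.0051 -0.0009  0.0497] turn [0.0023 0.     0.0003] | pos [0.6593 0.1959 0.2067] F [-0.8419  0.9148 -1.2863] q [ 0.1415  0.3313  1.5661  0.0001  1.2419 -0.0596]
```

Emit:
carry_out(deltas=[0,0,0.01,0,0,0,0,0,0.02,0,0,0,0,0,0.03,0,0,0,0,0,0.038,0,0,0,0,0,0.042,0,0,0])

```text
time: 11.4
eef_pos: [0.6595, 0.1959, 0.1652]
tcp_rot: [0.633, 0.774, 0.001, 0.001]
contact_force: [-0.6, 1.2, -1.1]
opening: 0.297
finger_force: 71.7
```

Emit:
carry_out(deltas=[0,0,0.001,0,0,0,0,0,0.002,0,0,0,0,0,0.003,0,0,0])

```text
time: 11.78
eef_pos: [0.6601, 0.196, 0.1635]
tcp_rot: [0.633, 0.774, 0.002, 0.002]
contact_force: [-0.3, 2.1, -0.2]
opening: 0.297
finger_force: 71.6
```

Emit:
carry_out(deltas=[0,0,0.001,0,0,0,0,0,0.002,0,0,0,0,0,0.003,0,0,0])

```text
time: 12.15
eef_pos: [0.6602, 0.196, 0.161]
tcp_rot: [0.633, 0.774, 0.002, 0.002]
contact_force: [-1.4, 1.1, 5.4]
opening: 0.295
finger_force: 72.2
```

Run:
```python
from h import *
delta(SLOT["wide"]+[0,0,.141],RRK)
```

```text
t 12.15 shift [ 0.0052 -0.0017  0.004 ] turn [0.0045 0.0002 0.0003] | pos [0.6602 0.196  0.161 ] F [-1.3773  1.1382  5.3787] q [ 0.1415  0.3723  1.6     0.      1.1649 -0.0595]
```

Emit:
carry_out(deltas=[0,0,0,0,0,0,0,0,0,0,0,0,0,0,0,0,0,0,0,0,0,0,0,0], grip=55)

```text
time: 12.65
eef_pos: [0.6599, 0.1956, 0.1599]
tcp_rot: [0.633, 0.774, 0.001, 0.001]
contact_force: [-0.2, -0.1, -0.0]
opening: 0.549
finger_force: 0.0
```

Emit:
carry_out(deltas=[0,0,-0.02,0,0,0,0,0,-0.05,0,0,0,0,0,-0.09,0,0,0,0,0,-0.14,0,0,0,0,0,-0.18,0,0,0])

```text
time: 13.28
eef_pos: [0.6595, 0.1958, 0.3447]
tcp_rot: [0.633, 0.774, 0.003, 0.003]
contact_force: [0.5, 0.1, 0.3]
opening: 0.546
finger_force: 0.0
```

Run:
```python
from h import *
im,d=ctrl.read_camera("side");W=cloud("side",d)
C=SLOT["wide"];T=np.c_[EX,EY,[0,0,1]];L=(W-[C[0],C[1],0])@T
k=np.isfinite(L[...,2])&(np.abs(L[...,0])<.045)&(np.abs(L[...,1])<.03)&(L[...,2]>.11)&(L[...,2]<.25)&(im.max(-1)<90)
p=L[k];print(len(p),"top z",np.percentile(p[:,2],[50,95,99.5]))
for a in(.11,.14,.17):
    q=p[(p[:,2]>a)&(p[:,2]<a+.03)];print(a,len(q),np.percentile(q[:,0],[3,50,97]),np.percentile(q[:,1],[5,50,95]))
cv2.imwrite("pics/g1.png",cv2.resize(im[70:170,180:300],None,fx=4,fy=4)[:,:,::-1])
g=EDGE["narrow"]+.145*MS[:,2];delta(g+.1*MS[:,2],RST)
```

```text
317 top z [0.1645 0.2066 0.2079]
0.11 82 [-0.0139 -0.0058  0.0108] [-0.0117 -0.0086 -0.0012]
0.14 90 [-0.0141 -0.0052  0.0118] [-0.0106 -0.0079  0.0009]
0.17 97 [-0.0125 -0.0067  0.0125] [-0.0107 -0.0079  0.0034]
t 13.325 shift [-0.3557 -0.2267  0.1022] turn [-0.3072 -0.4426 -1.2053] | pos [0.6612 0.1961 0.3519] F [0.4611 0.8197 3.8833] q [ 0.1416  0.2484  1.4064 -0.0003  1.4685 -0.0595]
```

View pics/g1.png

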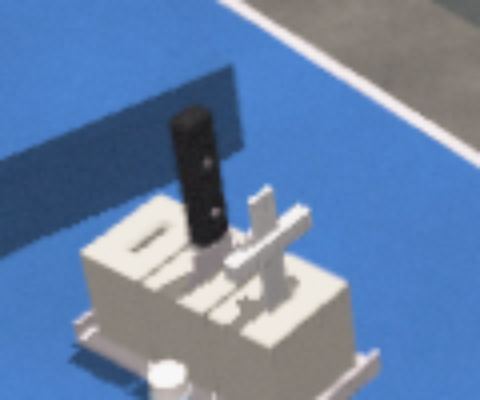

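The side view shows the wide scraper upright in the middle slot, with its handle end at (190,112) and a measured height of 207 mm. The gauge is still standing. Now the narrow one.

Run:
```python
from h import *
g=EDGE["narrow"]+.145*MS[:,2]+.002*RST[:,0];pre=g+.1*MS[:,2];print(pre,g)
P=[(.65,.15,.345),(.63,.1,.34),(.605,.055,.335),(.58,.01,.325),(.56,-.035,.315),(.545,-.08,.305),(.53,-.12,.295),(.52,-.155,.28),(.512,-.185,.265),pre]
rows(P,[.1,.22,.35,.48,.61,.74,.87,.96,1,1],RRK,RST)
```

```text
[ 0.5103 -0.1973  0.2451] [ 0.5598 -0.2042  0.1585]
[-0.043, -0.02, 0.007, -0.014, -0.043, -0.12]
[-0.088, -0.05, 0.011, -0.053, -0.096, -0.265]
[-0.127, -0.084, 0.016, -0.095, -0.154, -0.422]
[-0.166, -0.117, 0.025, -0.137, -0.212, -0.579]
[-0.206, -0.146, 0.035, -0.18, -0.269, -0.735]
[-0.247, -0.17, 0.044, -0.222, -0.327, -0.892]
[-0.283, -0.193, 0.054, -0.265, -0.385, -1.049]
[-0.316, -0.21, 0.069, -0.294, -0.425, -1.157]
[-0.343, -0.224, 0.083, -0.307, -0.443, -1.205]
[-0.355, -0.228, 0.103, -0.307, -0.443, -1.205]
```

Emit:
carry_out(deltas=[-0.043,-0.02,0.007,-0.014,-0.043,-0.12,-0.088,-0.05,0.011,-0.053,-0.096,-0.265,-0.127,-0.084,0.016,-0.095,-0.154,-0.422,-0.166,-0.117,0.025,-0.137,-0.212,-0.579,-0.206,-0.146,0.035,-0.18,-0.269,-0.735], grip=55)

```text
time: 13.95
eef_pos: [0.5567, -0.0363, 0.3061]
tcp_rot: [0.302, 0.939, -0.015, 0.161]
contact_force: [-0.4, -1.0, 0.2]
opening: 0.55
finger_force: 0.0
```

Run:
```python
from h import *
g=EDGE["narrow"]+.145*MS[:,2]+.002*RST[:,0];pre=g+.1*MS[:,2]
P=[(.545,-.08,.305),(.53,-.12,.295),(.52,-.155,.28),(.512,-.185,.265),pre]
rows(P,[.74,.87,.96,1,1],RRK,RST)
```

```text
[-0.015, -0.043, 0.003, -0.049, -0.066, -0.148]
[-0.023, -0.084, 0.013, -0.09, -0.126, -0.305]
[-0.031, -0.12, 0.029, -0.118, -0.167, -0.413]
[-0.037, -0.15, 0.044, -0.131, -0.185, -0.461]
[-0.036, -0.162, 0.064, -0.131, -0.185, -0.461]
```

Emit:
carry_out(deltas=[-0.015,-0.043,0.0,-0.049,-0.066,-0.148,-0.023,-0.084,0.01,-0.09,-0.126,-0.305,-0.031,-0.12,0.025,-0.118,-0.167,-0.413,-0.037,-0.15,0.04,-0.131,-0.185,-0.461,-0.036,-0.162,0.06,-0.131,-0.185,-0.461])

```text
time: 14.58
eef_pos: [0.5077, -0.1975, 0.2484]
tcp_rot: [0.071, 0.964, -0.018, 0.257]
contact_force: [-0.2, -0.7, -0.1]
opening: 0.545
finger_force: 0.0
```

Emit:
carry_out(deltas=[0,0,0,0,0,0,0,0,0,0,0,0])

```text
time: 14.82
eef_pos: [0.5092, -0.1947, 0.2489]
tcp_rot: [0.069, 0.964, -0.017, 0.257]
contact_force: [0.2, 0.2, -0.7]
opening: 0.547
finger_force: 0.0
```

Run:
```python
from h import *
g=EDGE["narrow"]+.145*MS[:,2]+.002*RST[:,0];delta(g,RST)
```

```text
t 14.825 shift [ 0.0002 -0.0023  0.104 ] turn [-0.0009 -0.0034 -0.0054] | pos [ 0.5092 -0.1947  0.2489] F [ 0.2003  0.218  -0.7213] q [-0.67   -0.2826  2.175   0.3505  0.8216 -2.2817]
```

Emit:
carry_out(deltas=[0,-0.002,0.03,0,-0.003,-0.005,0,-0.002,0.06,0,-0.003,-0.005,0,-0.002,0.085,0,-0.003,-0.005,0,-0.002,0.104,0,-0.003,-0.005,0,-0.002,0.104,0,-0.003,-0.005])

```text
time: 15.45
eef_pos: [0.56, -0.2028, 0.1568]
tcp_rot: [0.066, 0.964, -0.017, 0.257]
contact_force: [0.4, -0.0, -0.1]
opening: 0.551
finger_force: 0.0
```

Emit:
carry_out(deltas=[0,0,0,0,0,0,0,0,0,0,0,0])

```text
time: 15.7
eef_pos: [0.5599, -0.2041, 0.1586]
tcp_rot: [0.067, 0.964, -0.018, 0.258]
contact_force: [-0.5, -0.2, -0.0]
opening: 0.547
finger_force: 0.0
```

Run:
```python
from h import *
g=EDGE["narrow"]+.145*MS[:,2]+.002*RST[:,0];delta(g,RST)
```

```text
t 15.7 shift [ 0.0001 -0.0001  0.0001] turn [-0.0012 -0.     -0.0004] | pos [ 0.5599 -0.2041  0.1586] F [-0.4506 -0.1657 -0.0338] q [-0.6184 -0.0428  2.146   0.4159  0.6057 -2.3426]
```

Settled right on target. Close the gripper.

Emit:
carry_out(deltas=[0,0,0,0,0,0,0,0,0,0,0,0,0,0,0,0,0,0,0,0,0,0,0,0,0,0,0,0,0,0], grip=0, grip_force=70)

```text
time: 16.32
eef_pos: [0.5596, -0.2043, 0.1579]
tcp_rot: [0.067, 0.964, -0.018, 0.258]
contact_force: [-4.6, 1.7, 6.7]
opening: 0.245
finger_force: 68.2
```

Emit:
carry_out(deltas=[0,0,-0.008,0,0,0,0,0,-0.02,0,0,0,0,0,-0.045,0,0,0,0,0,-0.075,0,0,0,0,0,-0.105,0,0,0])

```text
time: 16.95
eef_pos: [0.5066, -0.1963, 0.2476]
tcp_rot: [0.067, 0.964, -0.017, 0.256]
contact_force: [0.5, 0.4, -1.3]
opening: 0.248
finger_force: 71.2
```

Run:
```python
from h import *
s=ctrl.get_state();print(s["eef_pos"],s["contact_force"],s["opening"],s["finger_force"])
P=[(.505,-.195,.29),(.505,-.19,.335),(.515,-.16,.365),(.53,-.115,.375),(.55,-.07,.375)]
rows(P,[0,.04,.12,.23,.34],RST,RRK)
```

```text
[ 0.5066 -0.1963  0.2476] [ 0.5062  0.3765 -1.2637] 0.24825047426950045 71.18423581123352
[-0.02, 0.001, -0.038, 0.0, -0.004, -0.002]
[-0.041, 0.006, -0.077, 0.013, 0.014, 0.047]
[-0.061, 0.037, -0.1, 0.039, 0.05, 0.143]
[-0.074, 0.084, -0.105, 0.074, 0.1, 0.275]
[-0.085, 0.131, -0.098, 0.109, 0.15, 0.408]
```

Emit:
carry_out(deltas=[-0.02,0.001,-0.038,0,-0.004,-0.002,-0.041,0.006,-0.077,0.013,0.014,0.047,-0.061,0.037,-0.1,0.039,0.05,0.143,-0.074,0.084,-0.108,0.074,0.1,0.275,-0.085,0.131,-0.105,0.109,0.15,0.408])

```text
time: 17.58
eef_pos: [0.5444, -0.0764, 0.3815]
tcp_rot: [0.268, 0.946, -0.012, 0.182]
contact_force: [0.8, -0.2, -1.1]
opening: 0.255
finger_force: 71.3
```

Run:
```python
from h import *
s=ctrl.get_state();print(s["eef_pos"],s["contact_force"],s["opening"])
P=[(.555,-.02,.385),(.555,.035,.39),(.555,.09,.39),(.56,.145,.39),(.57,.19,.39)]
rows(P,[.47,.6,.73,.86,.97],RST,RRK)
```

```text
[ 0.5444 -0.0764  0.3815] [ 0.7513 -0.2367 -1.1455] 0.2549800573150535
[0.019, 0.054, -0.006, 0.048, 0.067, 0.172]
[0.045, 0.101, -0.018, 0.09, 0.126, 0.328]
[0.072, 0.148, -0.024, 0.132, 0.185, 0.484]
[0.096, 0.198, -0.029, 0.174, 0.244, 0.64]
[0.111, 0.242, -0.031, 0.209, 0.294, 0.773]
```

Emit:
carry_out(deltas=[0.019,0.054,-0.006,0.048,0.067,0.172,0.045,0.101,-0.018,0.09,0.126,0.328,0.072,0.148,-0.024,0.132,0.185,0.484,0.096,0.198,-0.029,0.174,0.244,0.64,0.111,0.242,-0.031,0.209,0.294,0.773])

```text
time: 18.2
eef_pos: [0.5681, 0.192, 0.3876]
tcp_rot: [0.618, 0.786, -0.001, 0.007]
contact_force: [-0.0, -0.2, -1.9]
opening: 0.25
finger_force: 71.3
```

Run:
```python
from h import *
s=ctrl.get_state();print(s["eef_pos"],s["contact_force"],s["opening"])
P=[(.585,.235,.385),(.615,.255,.37),(.6455,.259,.34)]
rows(P,[1,1,1],RST,RRK)
```

```text
[0.5681 0.192  0.3876] [-0.0245 -0.1789 -1.8964] 0.2500324670008397
[0.038, 0.027, 0.002, 0.007, 0.013, 0.038]
[0.05, 0.06, 0.017, 0.007, 0.013, 0.038]
[0.047, 0.091, 0.048, 0.007, 0.013, 0.038]
```

Emit:
carry_out(deltas=[0.038,0.027,0.002,0.007,0.013,0.038,0.046,0.06,0.017,0.007,0.013,0.038,0.043,0.093,0.048,0.007,0.013,0.038,0.043,0.093,0.09,0.007,0.013,0.038,0.043,0.093,0.135,0.007,0.013,0.038])

```text
time: 18.82
eef_pos: [0.6502, 0.252, 0.2513]
tcp_rot: [0.631, 0.775, 0.0, 0.001]
contact_force: [0.4, 0.4, -1.3]
opening: 0.247
finger_force: 71.2
```

Emit:
carry_out(deltas=[0,0,0.005,0,0,0,0,0,0.005,0,0,0,0,0,0.005,0,0,0])

```text
time: 19.2
eef_pos: [0.6515, 0.2524, 0.2524]
tcp_rot: [0.631, 0.776, 0.003, 0.003]
contact_force: [0.5, 0.2, -0.6]
opening: 0.251
finger_force: 71.0
```

Run:
```python
from h import *
delta(SLOT["narrow"]+[-.004*EY[0]+.002*EX[0],-.004*EY[1]+.002*EX[1],.145],RRK);blade("narrow",(-.0010,-.0015))
```

```text
t 19.2 shift [ 0.0038 -0.0033  0.0913] turn [0.0086 0.0009 0.0036] | pos [0.6515 0.2524 0.2524] F [ 0.4888  0.166  -0.6213] q [ 0.2251  0.3191  1.4975 -0.0012  1.3165  0.0211]
z 0.105 n 133 x 0.0059 (width 0.0267) y -0.0082
z 0.120 n 173 x 0.0055 (width 0.0288) y -0.0080
z 0.135 n 130 x 0.0067 (width 0.0298) y -0.0075
z 0.150 n 145 x 0.0060 (width 0.0298) y -0.0075
z 0.165 n 173 x 0.0046 (width 0.0295) y -0.0079
lowest [0.1063 0.108 ]
```

Emit:
carry_out(deltas=[0.008,-0.006,0.005,0.004,0,0.003,0.008,-0.006,0.005,0.004,0,0.003,0.008,-0.006,0.005,0.004,0,0.003,0.008,-0.006,0.005,0.004,0,0.003,0.008,-0.006,0.005,0.004,0,0.003])

```text
time: 20.02
eef_pos: [0.6429, 0.2586, 0.244]
tcp_rot: [0.633, 0.775, -0.001, 0.0]
contact_force: [-0.2, -0.9, -1.3]
opening: 0.244
finger_force: 71.1
```

Run:
```python
from h import *
delta(SLOT["narrow"]+[0,0,.145],RRK);blade("narrow",(-.0010,-.0015))
```

```text
t 20.025 shift [-0.0001  0.0027  0.083 ] turn [-0.0004  0.0011  0.0005] | pos [0.6429 0.2586 0.244 ] F [-0.164  -0.8743 -1.3046] q [ 0.2368  0.3169  1.5155 -0.0011  1.3097  0.0359]
z 0.090 n 79 x -0.0027 (width 0.0283) y -0.0002
z 0.105 n 157 x -0.0021 (width 0.0276) y -0.0004
z 0.120 n 166 x -0.0019 (width 0.0304) y -0.0002
z 0.135 n 118 x -0.0023 (width 0.0300) y 0.0004
z 0.150 n 164 x -0.0031 (width 0.0283) y -0.0000
z 0.165 n 144 x -0.0032 (width 0.0293) y -0.0001
lowest [0.0962 0.099 ]
```

Emit:
carry_out(deltas=[0,0.0025,0.004,0,0,0,0,0.0025,0.01,0,0,0,0,0.0025,0.017,0,0,0,0,0.0025,0.025,0,0,0,0,0.0025,0.032,0,0,0])

```text
time: 20.85
eef_pos: [0.645, 0.2591, 0.2109]
tcp_rot: [0.632, 0.775, -0.001, -0.0]
contact_force: [-0.5, 0.5, -2.2]
opening: 0.251
finger_force: 71.1
```

Run:
```python
from h import *
delta(SLOT["narrow"]+[0,0,.145],RRK);blade("narrow",(-.0010,-.0015),2)
```

```text
t 20.85 shift [-0.0002  0.0006  0.0499] turn [-0.0015  0.0011  0.0006] | pos [0.645  0.2591 0.2109] F [-0.4546  0.4654 -2.1615] q [ 0.2367  0.3457  1.5399 -0.0011  1.2575  0.0358]
z 0.090 n 76 x -0.0007 (width 0.0280) y -0.0001
z 0.105 n 63 x -0.0005 (width 0.0301) y -0.0001
z 0.120 n 84 x -0.0009 (width 0.0283) y 0.0003
lowest [0.0886 0.09  ]
```

In the slot with no contact force. Lower the rest of the way.

Emit:
carry_out(deltas=[0,0.0005,0.01,0,0,0,0,0.0005,0.02,0,0,0,0,0.0005,0.03,0,0,0,0,0.0005,0.038,0,0,0,0,0.0005,0.042,0,0,0])

```text
time: 21.58
eef_pos: [0.6453, 0.2591, 0.1689]
tcp_rot: [0.632, 0.775, -0.001, -0.0]
contact_force: [-0.0, -0.4, -1.2]
opening: 0.249
finger_force: 71.1
```

Emit:
carry_out(deltas=[0,0,0.001,0,0,0,0,0,0.002,0,0,0,0,0,0.003,0,0,0])

```text
time: 21.95
eef_pos: [0.6459, 0.2593, 0.1674]
tcp_rot: [0.632, 0.775, -0.0, 0.0]
contact_force: [0.3, -0.2, -1.2]
opening: 0.248
finger_force: 71.1
```

Emit:
carry_out(deltas=[0,0,0.001,0,0,0,0,0,0.002,0,0,0,0,0,0.003,0,0,0])

```text
time: 22.32
eef_pos: [0.6457, 0.2592, 0.1638]
tcp_rot: [0.632, 0.775, -0.001, 0.0]
contact_force: [-0.5, -0.7, -0.9]
opening: 0.246
finger_force: 71.1
```

Emit:
carry_out(deltas=[0,0,0.001,0,0,0,0,0,0.002,0,0,0,0,0,0.003,0,0,0])

```text
time: 22.7
eef_pos: [0.646, 0.2593, 0.1634]
tcp_rot: [0.632, 0.775, -0.0, 0.0]
contact_force: [-1.6, -0.1, 9.5]
opening: 0.246
finger_force: 72.4
```

Emit:
carry_out(deltas=[0,0,0,0,0,0,0,0,0,0,0,0,0,0,0,0,0,0,0,0,0,0,0,0], grip=55)

```text
time: 23.2
eef_pos: [0.6456, 0.2592, 0.1605]
tcp_rot: [0.632, 0.775, -0.001, 0.0]
contact_force: [-0.3, 0.3, -0.2]
opening: 0.552
finger_force: 0.0
```

Emit:
carry_out(deltas=[0,0,-0.02,0,0,0,0,0,-0.05,0,0,0,0,0,-0.09,0,0,0,0,0,-0.14,0,0,0,0,0,-0.18,0,0,0])

```text
time: 23.82
eef_pos: [0.646, 0.2595, 0.3456]
tcp_rot: [0.632, 0.775, 0.001, 0.002]
contact_force: [0.7, 0.2, -0.2]
opening: 0.547
finger_force: 0.0
```

Run:
```python
from h import *
im,d=ctrl.read_camera("side");W=cloud("side",d);T=np.c_[EX,EY,[0,0,1]]
for nm in SLOT:
    C=SLOT[nm];L=(W-[C[0],C[1],0])@T
    k=np.isfinite(L[...,2])&(np.abs(L[...,0])<.045)&(np.abs(L[...,1])<.025)&(L[...,2]>.11)&(L[...,2]<.25)&(im.max(-1)<90)
    p=L[k];print(nm,len(p),"top z",np.percentile(p[:,2],[50,95,99.5]))
    for a in(.11,.14,.17):
        q=p[(p[:,2]>a)&(p[:,2]<a+.03)];print(a,len(q),np.percentile(q[:,0],[3,50,97]),np.percentile(q[:,1],[5,50,95]))
t,_=ctrl.read_camera("top")
A=cv2.resize(im[70:270,170:370],(400,400));B=cv2.resize(t[150:300,180:380],(400,300));B=np.pad(B,((0,100),(0,0),(0,0)))
cv2.imwrite("pics/h1.png",np.hstack([A,B])[:,:,::-1])
s=ctrl.get_state();print(s["eef_pos"],s["contact_force"],s["dq"])
```

```text
wide 320 top z [0.1656 0.2059 0.2074]
0.11 85 [-0.013  -0.0047  0.0111] [-0.0121 -0.0092 -0.0001]
0.14 96 [-0.0132 -0.0057  0.0106] [-0.0118 -0.0085  0.0015]
0.17 90 [-0.0129 -0.0052  0.0109] [-0.0118 -0.0087  0.0029]
narrow 295 top z [0.1619 0.2055 0.2082]
0.11 79 [-0.012  -0.0075  0.0083] [-0.0068 -0.0023  0.01  ]
0.14 89 [-0.0133 -0.0067  0.0087] [-0.0038 -0.0006  0.0113]
0.17 95 [-0.0126 -0.0066  0.0068] [-0.0029  0.0016  0.0115]
[0.6478 0.26   0.3509] [-0.2411 -0.2362  1.459 ] [-0.0012  0.0344  0.0804 -0.0009 -0.0355  0.0006]
```

View pics/h1.png

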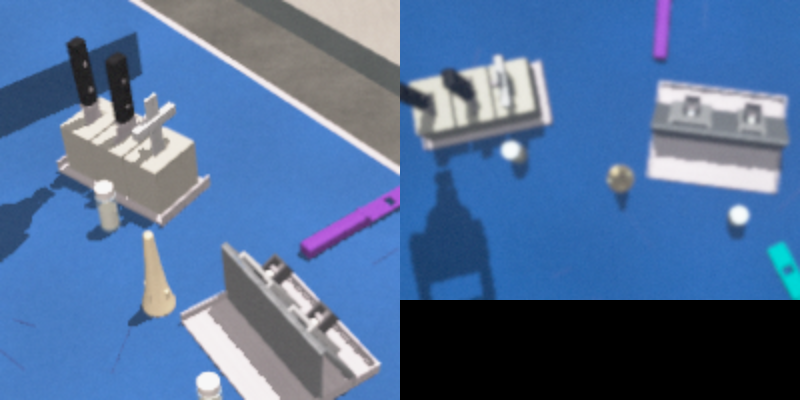

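Both scrapers stand home, with their handle ends at about 206–208 mm. The narrow one leans about 0.06 rad, within the limit, and the gauge, vials and stem are still standing.

```bash
python3 -c "
from plant import ctrl
print(ctrl.sign_off())"
```

```text
the job is handed in; nothing more can be done
None
```

Both scrapers were pulled from the stand and lowered home into their own slots, standing upright; the gauge, vials and stem still stand in the final pictures, and the job is handed in at about 24 s (no verdict returned).

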